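Load the last arbor and hold up the carrier

TASK

Lay the loose blued steel arbor in the empty pair of V rests on the wooden carrier, its toothed pinion pointing the same way as the pinion of the arbor already lying there, and let go of it. Then take the carrier by the upright steel plate in its middle, lift it about 10 cm straight off the counter and finish while still holding it there, steady and level in the air, with both arbors lying in their rests. Do not shift the movement plate, the gear wheel or the tweezers, and keep the carrier clear of the press.

Things in the scene. Friction and masses are not known exactly. Their poses are not given: they have to be found in the camera images.
- arbor_mid (a point): loose blued steel arbor, 85 g, 106 mm long: shaft 8 mm thick, toothed pinion (diameter 16, length 24 mm) at one end, square collar (16 x 16, length 6 mm) at the other. Lies level on the counter, any direction, axis 8 mm up. Point: on the axis midway between the shoulders of pinion and collar, 38 mm from each (bare shaft between, to grasp). x: towards the pinion
- arbor_pinion (a point): centre of the loose arbor's pinion, 50 mm from arbor_mid; axes as arbor_mid
- arbor_collar (a point): centre of the loose arbor's square collar, 41 mm from arbor_mid on the other side; axes as arbor_mid
- carrier: loose wooden carrier, 0.28 kg: board 132 (x) x 136 (y) x 8 mm; cross rails at x = -29 and +29 mm, 10 mm thick, bear 45-degree V rests 28 mm high at y = -44 and +44 mm; open between the rails (48 mm) for fingers. The y = +44 pair holds an arbor, pinion to +x, the y = -44 pair is empty. On the counter, turned any way. Origin: centre of the underside, z up
- handle (a point): the carrier's handle: upright steel plate in the middle of the board, 44 mm wide (carrier x), 12 mm thick (carrier y, gripped across), top 68 mm above the carrier's underside. Point: inside the plate on the centre line, 52 mm above the underside, 16 mm below the top, above the loaded centre of mass within 10 mm; axes as carrier
- empty_rest (a point): where arbor_mid belongs: midway between the two empty V rests, on the axis of a shaft lying in them, 22 mm above the carrier's underside; axes as carrier. The shaft lies along x with the pinion towards +x; pinion and collar hang outside the rails with 4 mm play lengthwise either way
- mate_pinion (a point): centre of the pinion of the arbor that already lies in the carrier (same size and shape as the loose one)
- mate_collar (a point): centre of the square collar of the arbor that already lies in the carrier
- press: bystander, fixed: small grey hand press, base 140 mm (x) x 110 mm (y), about 240 mm tall with a lever up to 335 mm; origin: centre of the underside
- plate: bystander, loose: brass movement plate 85 x 115 mm with four pillars and two gear wheels on it, 15 mm high; origin: centre of the underside
- wheel: bystander, loose: brass gear wheel 56 mm in diameter, 7 mm high at the hub; origin: centre of the underside
- tweezers: bystander, loose: brass tweezers about 130 mm long (along x), 6 mm high; origin: underside, near the middle
Mind the look-alikes: they are no part of the job. Several things look just like the carrier: the one meant starts farthest to the robot's right. Leave any yellow look-alike of the part that bears arbor_mid alone.

How it is judged:
On the way, in this order (a step that is already met when the one before it is completed fails the run):
1. the loose arbor lies in the empty rests, pinion the same way as its neighbour's, let go, with the carrier standing on the counter (x of arbor_pinion in the frame of carrier between 0.041 and 0.059 m and y of arbor_pinion in the frame of carrier between -0.049 and -0.039 m and z of arbor_pinion in the frame of carrier between 0.018 and 0.026 m and y of arbor_collar in the frame of carrier between -0.049 and -0.039 m and z of arbor_collar in the frame of carrier between 0.018 and 0.026 m and contact force between the fingers and arbor below 0.05 N and height (world z) of carrier below 0.008 m), for 0.2 s.
2. the carrier is lifted clear of the counter (height (world z) of carrier above 0.06 m and contact force between the fingers and carrier above 1 N), for 0.2 s.
At the end, for the whole second after the job is handed in: Gripper holds the carrier, underside 60 to 160 mm up, within 0.12 rad of level, under 20 mm/s and 0.15 rad/s, resting on nothing else; both arbors in their rests (5 mm across, 4 mm in height, 9 mm lengthwise), pinions towards carrier +x, untouched by the fingers (all of step 2 and x of arbor_pinion in the frame of carrier between 0.041 and 0.059 m and y of arbor_pinion in the frame of carrier between -0.049 and -0.039 m and z of arbor_pinion in the frame of carrier between 0.018 and 0.026 m and y of arbor_collar in the frame of carrier between -0.049 and -0.039 m and z of arbor_collar in the frame of carrier between 0.018 and 0.026 m and x of mate_pinion in the frame of carrier between 0.041 and 0.059 m and y of mate_pinion in the frame of carrier between 0.039 and 0.049 m and z of mate_pinion in the frame of carrier between 0.018 and 0.026 m and y of mate_collar in the frame of carrier between 0.039 and 0.049 m and z of mate_collar in the frame of carrier between 0.018 and 0.026 m and height (world z) of carrier below 0.16 m and angle between carrier's own z axis and vertical below 0.12 rad and linear speed of carrier below 0.02 m/s and angular speed of carrier below 0.15 rad/s and contact force between carrier and press below 0.05 N and contact force between carrier and plate below 0.05 N and contact force between carrier and wheel below 0.05 N and contact force between carrier and tweezers below 0.05 N and contact force between the fingers and arbor below 0.05 N and contact force between the fingers and mate below 0.05 N); the arm keeps its last pose, push and grip.
It fails at once if the movement plate is shifted by more than 15 mm (distance of plate from where it was at the start of the episode above 0.015 m).
It fails at once if the gear wheel is shifted by more than 15 mm (distance of wheel from where it was at the start of the episode above 0.015 m).
It fails at once if the tweezers is shifted by more than 15 mm (distance of tweezers from where it was at the start of the episode above 0.015 m).
It fails at once if the carrier strikes the press (contact force between carrier and press above 0.5 N).
It also fails if it takes over 53 s, if anything falls off the work surface, if the arm or the gripper's body presses on something with over 40 N, if the wrist force passes 120 N, or if a joint passes its speed limit or range.

ROBOT

A 6-joint arm with a two-finger parallel gripper is mounted at the origin on the work surface. World frame = base frame: x ahead of the robot, y to its left, z up, the work surface at z = 0. Lengths are in m, angles in rad, forces in N, time in s.
With the tool pointing down it reaches from about 0.275 to 0.975 m from the base axis. Payload 8.4 kg.
Tool frame: the origin (TCP) lies at the very end of the fingers, on their centre line; the grasp point (between the pads) lies 19 mm behind it; z points along the fingers, x is the direction in which the jaws open and shut, and the axes are right-handed (so a half turn about z gives the same grasp; the last joint's range is limited). The gripper opens to 92 mm and grips with 3 to 60 N. Pads are 20 mm wide; open, the fingers measure 128 mm over their backs; the gripper's body (75 mm by 189 mm) begins 69 mm behind the grasp point.
Start: joints at [1.34, 0.353, 1.633, -0, 1.155, -0.002], TCP at [0.142, 0.609, 0.215] pointing down, gripper open.
Joint ranges: [-2.63, 2.63], [-0.92, 2.1], [0.06, 2.66], [-1.3, 4.44], [0, 2.69], [-3.02, 3.02]. Speed limits (rad/s): [2.22, 2.22, 2.79, 3.14, 3.14, 3.14].

INTERFACE

Orientations are given as a unit quaternion [w, x, y, z].
In Python, from rig import manip, vision gives the robot as it stands.
- The arm moves only by the tool drive_tool, never from a script. Its argument "increments" is one flat list of numbers, 5 for each row, row after row: the shift along the tool's x, y, z in cm, then the turn about the tool's z in rad, then the opening, from 0 (shut) to 1 (fully open). A call has 1 to 10 rows; each row is the pose to reach, as a shift and turn from the pose commanded when the call began, along the tool's axes at that moment; what a row does not reach only later rows make up. A row lasts 1/8 s, in which the tool goes at most 62.5 mm and 10.7 degrees, less where a joint would pass 70% of its speed; a pose out of reach is approached as far as the arm can. A call with a gripper value outside its range is refused whole. The fingers move at their own pace and stop on an object; the grip force is fixed at half the most. Time passes only in rows, so rows that repeat a pose let the fingers close. It gives the time, the measured TCP pose, the force and the opening at its end, in the units of the state.
- manip.get_obs(): the state, without advancing time (a new reading comes with each control period).
- vision.camera(name): name is "scene" or "top" or "wrist"; returns a dict with "frame" (400x640x3 uint8, blue, green, red), "camera_matrix" (3x3 intrinsics, pixels), "origin" and "orientation" of the camera in the world; the wrist camera has in their place "tool_from_camera" (4x4, takes a point from camera to tool coordinates, whose origin is the TCP and whose axes are the tool frame's). Camera axes: x right, y down, z forward; pixel columns grow to the right and rows downward; lengths in m; the calibration is good to about 2 mm. A picture is of the moment at which its call begins: read the wrist's pose just before it. There is no depth.
- manip.job_done(): hands the job in, once; it reports no verdict.
The state is a dict: "time_s": time; "qpos": joint angles; "qvel": joint speeds; "joint_efforts": joint torques, N m; "eef_pos": TCP position; "orientation": TCP orientation; "ft_force": force on the tool from outside, world axes, zero at the start; "moment": the same for the moment, N m; "finger_gap": finger opening in m.
Only numpy, scipy, OpenCV 4.12 (cv2) and the standard library are available. Lean on these libraries where they do the work, as an engineer would, in place of code of your own. Each camera call takes 0.05 s, during which the arm holds its last target.

## Working session

There is one attempt and no reset: what is moved stays moved. The work goes in short steps, Python scripts to look and compute and a tool call to move; the robot and the scene stay as the last step left them, time stands still between calls to the robot, and variables do not carry over. Pictures are saved under pics/ and viewed, and the job is handed in when it is done.

Besides the shell and the picture viewer there is one more tool, called after "Call:" in YAML: its name, and indented under it one key for each argument. drive_tool: Moves the arm, as the interface text tells. Its arguments: {"type":"object","properties":{"increments":{"type":"array"}},"required":["increments"]}

```bash
ls; mkdir -p pics; cat > h.py <<'E'
import numpy as np, cv2, json
from rig import manip, vision
from scipy.spatial.transform import Rotation as R
def Rq(q): return R.from_quat([q[1],q[2],q[3],q[0]]).as_matrix()
def shot(name):
    o=manip.get_obs()
    c=vision.camera(name)
    K=np.array(c["camera_matrix"])
    if name=="wrist":
        T=np.eye(4);T[:3,:3]=Rq(o["orientation"]);T[:3,3]=o["eef_pos"]
        M=T@np.array(c["tool_from_camera"])
    else:
        M=np.eye(4)
        q=np.array(c["orientation"])
        M[:3,:3]=Rq(q) if q.size==4 else q.reshape(3,3)
        M[:3,3]=c["origin"]
    return np.array(c["frame"]),K,M,o
def ray(K,M,u,v,z):
    d=M[:3,:3]@np.linalg.solve(K,[u,v,1.]); p=M[:3,3]
    return p+d*(z-p[2])/d[2]
def proj(K,M,P):
    c=M[:3,:3].T@(np.array(P)-M[:3,3]); x=K@c; return x[:2]/x[2]
def save(n,f): np.savez('pics/'+n+'.npz',f=f[0],K=f[1],M=f[2]); cv2.imwrite('pics/'+n+'.png',f[0])
def load(n): d=np.load('pics/'+n+'.npz'); return d['f'],d['K'],d['M']
E
python3 - <<'E'
from h import *
for n in ("top","scene","wrist"):
    f=shot(n); save(n+"0",f); print(n,f[2].round(3).tolist(),f[1].round(1).tolist())
print(manip.get_obs())
E
```

```text
pics
top [[0.025, -0.998, 0.049, 0.484], [-1.0, -0.025, 0.019, 0.058], [-0.018, -0.049, -0.999, 1.181], [0.0, 0.0, 0.0, 1.0]] [[371.9, 0.0, 323.0], [0.0, 371.9, 198.9], [0.0, 0.0, 1.0]]
scene [[0.882, 0.373, -0.287, 0.882], [0.47, -0.718, 0.513, -0.52], [-0.014, -0.588, -0.809, 1.001], [0.0, 0.0, 0.0, 1.0]] [[493.6, 0.0, 314.3], [0.0, 493.6, 200.9], [0.0, 0.0, 1.0]]
wrist [[0.228, 0.945, 0.235, 0.077], [0.974, -0.221, -0.055, 0.624], [0.0, 0.242, -0.97, 0.384], [0.0, 0.0, 0.0, 1.0]] [[327.6, 0.0, 314.7], [0.0, 327.6, 195.7], [0.0, 0.0, 1.0]]
{'time_s': 0.15, 'qpos': array([ 1.33963475e+00,  3.53463082e-01,  1.63391851e+00, -6.22963943e-06,
        1.15521564e+00, -2.37823692e-03]), 'qvel': array([ 0.00157646, -0.00265031, -0.00282873,  0.00050141, -0.00025426,
       -0.00015769]), 'joint_efforts': array([-9.23346524e-04, -5.94208145e+01, -3.34467351e+01,  6.96793338e-02,
        2.03300547e-02, -3.61160505e-05]), 'eef_pos': array([0.14165218, 0.60836852, 0.21407155]), 'orientation': array([ 3.13609165e-04,  7.83195370e-01,  6.21775490e-01, -3.92365716e-04]), 'ft_force': array([-0.94720507,  0.78922695,  0.67169323]), 'moment': array([-0.0046589 ,  0.04242038,  0.06213964]), 'finger_gap': 0.09205686983955297}
```

View pics/top0.png

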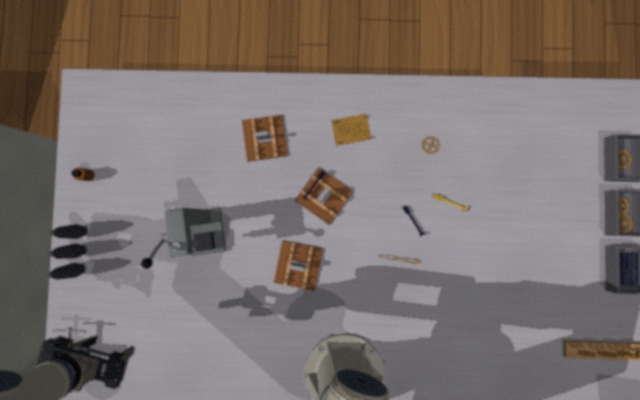

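View pics/scene0.png

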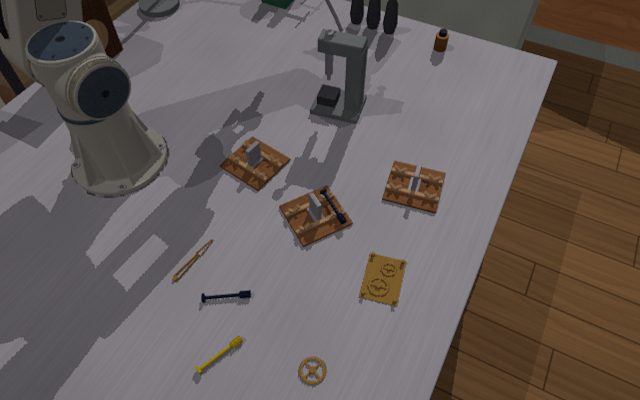

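View pics/wrist0.png

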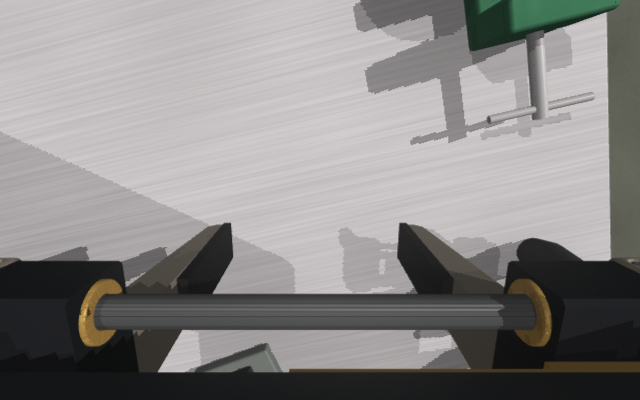

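The top view shows three carrier look-alikes at (265,138), (324,195) and (299,265). The one farthest to the robot's right (image right) is (324,195), and it is also the only one bearing a dark arbor. For the loose arbor the candidates are the dark one at (414,220) and the yellow one at (451,202), which I leave alone. I'll check both choices in close crops.

```bash
python3 - <<'E'
from h import *
f,K,M=load('top0')
a=cv2.resize(f[150:240,280:440],None,fx=5,fy=5,interpolation=cv2.INTER_CUBIC)
cv2.imwrite('pics/c1.png',a)
for n,u,v,z in [('carr',324,195,.02),('arb',414,220,.008),('press',195,230,0),('plate',352,130,0),('wheel',431,145,0),('tw',400,260,0)]:
    print(n,ray(K,M,u,v,z).round(3))
f,K,M=load('scene0')
cv2.imwrite('pics/c2.png',cv2.resize(f[170:320,190:370],None,fx=4,fy=4,interpolation=cv2.INTER_CUBIC))
E
```

```text
carr [0.553 0.077 0.02 ]
arb [ 0.482 -0.207  0.008]
press [0.432 0.486 0.   ]
plate [ 0.765 -0.007  0.   ]
wheel [ 0.722 -0.259  0.   ]
tw [ 0.355 -0.167  0.   ]
```

View pics/c1.png

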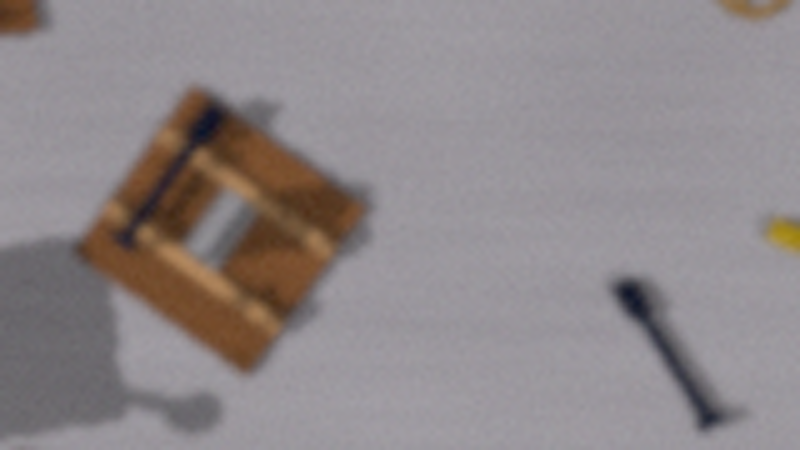

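View pics/c2.png

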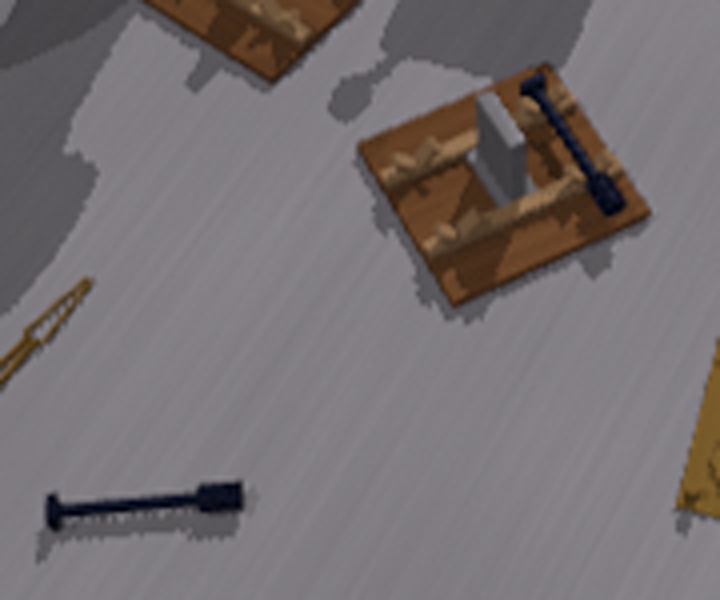

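```bash
python3 - <<'E'
from h import *
f,K,M=load('scene0')
f2,K2,M2=load('top0')
cv2.imwrite('pics/p1.png',np.hstack([cv2.resize(f[10:140,290:400],None,fx=4,fy=4),cv2.resize(f2[190:320,130:240],None,fx=4,fy=4)])[:, :880][::1,::1])
a=cv2.imread('pics/p1.png');cv2.imwrite('pics/p1.png',cv2.resize(a,(800,472)))
for u,v in [(311,108),(347,122),(364,100)]: print(ray(K,M,u,v,0.01).round(3))
for u,v,z in [(147,262,.3),(147,262,.2),(190,240,.24)]: print(ray(K2,M2,u,v,z).round(3))
E
```

```text
[0.368 0.397 0.01 ]
[0.484 0.393 0.01 ]
[0.489 0.497 0.01 ]
[0.367 0.489 0.3  ]
[0.353 0.537 0.2  ]
[0.417 0.411 0.24 ]
```

View pics/p1.png

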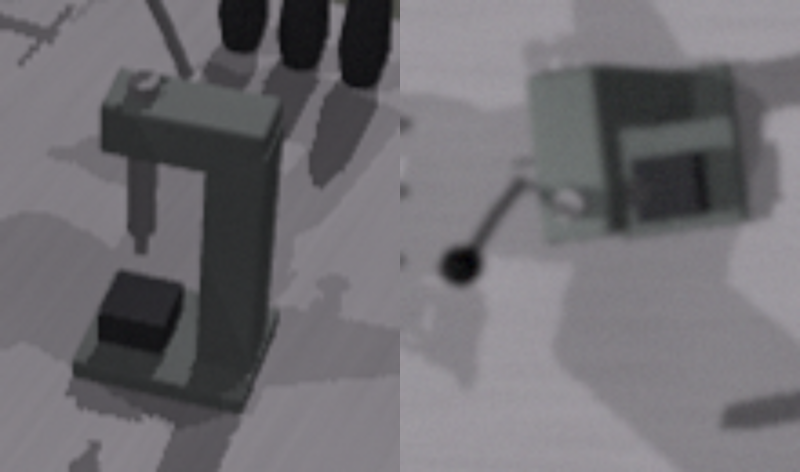

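Call:
drive_tool:
  increments: [-5,0,0,0,1,-10,0,0,0,1,-15,0,0,0,1,-20,0,0,0,1,-25,0,0,0,1,-26.6,4.7,0,0.13,1,-28.2,9.3,0,0.27,1,-29.9,14,0,0.4,1,-31.5,18.6,0,0.53,1,-33.1,23.3,0,0.67,1]

```text
time_s: 1.4
eef_pos: [0.2948, 0.2324, 0.2147]
orientation: [-0.0, 0.945, 0.328, 0.0]
ft_force: [0.1, 0.4, 0.8]
finger_gap: 0.0923
```

Call:
drive_tool:
  increments: [-0.9,4.6,0,0.17,1,-1.9,9.3,0,0.33,1,-2.8,13.9,0,0.5,1,-3.8,18.5,0,0.67,1,-4.7,23.1,0,0.84,1,-5.7,27.8,0,1.0,0.8,-6.6,32.4,1,1.17,0.6,-7.6,37,2,1.34,0.5,-8.5,41.7,3,1.51,0.5,-9.5,46.3,4,1.67,0.5]

```text
time_s: 2.65
eef_pos: [0.508, -0.1895, 0.1741]
orientation: [-0.0, 0.877, -0.481, -0.0]
ft_force: [0.9, 0.3, -0.0]
finger_gap: 0.0464
```

```bash
python3 - <<'E'
from h import *
f=shot('wrist');save('w1',f);o=f[3];print(o['eef_pos'],o['orientation'],o['qpos'],o['qvel'].round(2),o['time_s'])
E
```

```text
[ 0.50799881 -0.18954429  0.1741091 ] [-4.57400848e-05  8.76693762e-01 -4.81048900e-01 -3.78626951e-05] [-3.59954636e-01  2.69542026e-01  1.85085394e+00  1.18754574e-04
  1.02125871e+00  6.43684834e-01] [-0.5   0.5  -0.47  0.   -0.03  0.77] 2.65
```

View pics/w1.png

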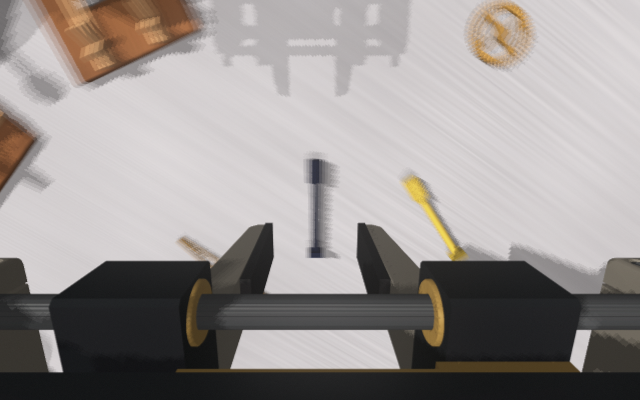

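The picture is motion-blurred: it shows the loose arbor at (316,208) with its pinion up at (316,170), the yellow one at (435,215) and the tweezers at (200,248). I'll retake it with the arm at rest.

```bash
python3 - <<'E'
from h import *
for i in range(5): f=shot('wrist')
save('w2',f);o=f[3];print(o['eef_pos'],o['orientation'],o['qvel'].round(2),o['time_s'])
im,K,M=f[:3]
m=((im.max(2)<75)).astype(np.uint8); m[:,:285]=0;m[:,350:]=0;m[:140]=0;m[275:]=0
n,l,s,c=cv2.connectedComponentsWithStats(m);print(s,c.round(1))
cv2.imwrite('pics/c3.png',cv2.resize(im[140:280,250:390],None,fx=4,fy=4))
E
```

```text
[ 0.50680001 -0.18750739  0.17423322] [-1.75571590e-05  8.78304815e-01 -4.78100537e-01 -7.26552146e-04] [ 0.02 -0.02  0.01 -0.   -0.    0.  ] 2.9
[[     0      0    640    400 255159]
 [   307    159     15     98    841]] [[319.5 199.5]
 [314.1 203.5]]
```

View pics/c3.png

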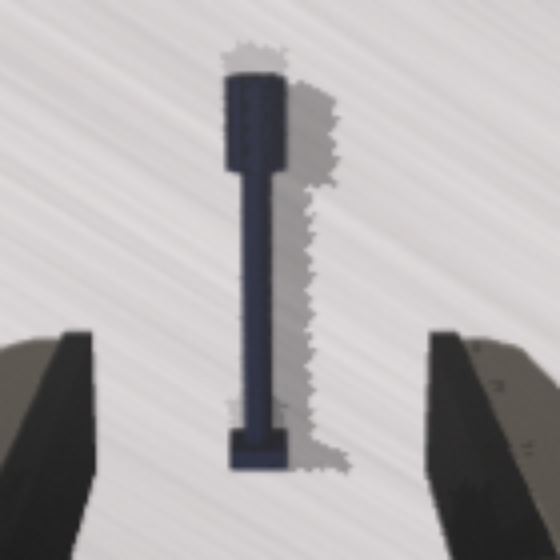

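```bash
python3 - <<'E'
from h import *
f,K,M=load('w2')
P=ray(K,M,314.1,183,.016);C=ray(K,M,314.6,251.5,.016)
# axis lateral: use z=.008 
a=ray(K,M,314.1,190,.008);b=ray(K,M,314.5,240,.008)
mid=(P+C)/2;print(P,C,np.linalg.norm(P-C),mid)
ang=np.arctan2(*(a-b)[1::-1]);print('ang',ang,a,b)
u=np.array([np.cos(ang),np.sin(ang)]); s=(mid[:2]-a[:2])@u; m=a[:2]+s*u; print('mid',m)
o=manip.get_obs();Rm=Rq(o['orientation']);th=np.arctan2(Rm[1,0],Rm[0,0])
print('th',th,'want',ang-np.pi/2,'turn',-(ang-np.pi/2-th))
d=np.array([*m,0.002])-o['eef_pos'];print('tool shift cm',Rm.T@d*100)
E
```

```text
[ 0.50676649 -0.18631928  0.016     ] [ 0.44368213 -0.22761487  0.016     ] 0.07539867961755313 [ 0.47522431 -0.20696708  0.016     ]
ang 0.5802538314773859 [ 0.49902578 -0.19127069  0.008     ] [ 0.45205522 -0.22206136  0.008     ]
mid [ 0.47518131 -0.20690149]
th -0.9963866943087275 want -0.9905424953175107 turn -0.005844198991216798
tool shift cm [-0.05161859  3.72832523 17.25518591]
```

Call:
drive_tool:
  increments: [0,1.2,4,0,0.5,0,2.4,8,0,0.5,0,3.7,12,0,0.5,0,3.7,14.5,0,0.4,0,3.7,16,0,0.4,0,3.7,16.8,0,0.4,0,3.7,17.1,0,0.4,0,3.7,17.1,0,0.4]

```text
time_s: 3.95
eef_pos: [0.4769, -0.2081, 0.0041]
orientation: [-0.0, 0.878, -0.478, 0.0]
ft_force: [0.5, 0.0, -1.1]
finger_gap: 0.0368
```

```bash
python3 - <<'E'
from h import *
f=shot('wrist');save('w3',f);o=f[3];print(o['eef_pos'],o['ft_force'],o['time_s'])
cv2.imwrite('pics/c4.png',cv2.resize(f[0][140:300,220:420],None,fx=4,fy=4)[:600])
E
```

```text
[ 0.47687321 -0.20805658  0.00410551] [ 0.50253358  0.04318251 -1.14981562] 3.95
```

View pics/c4.png

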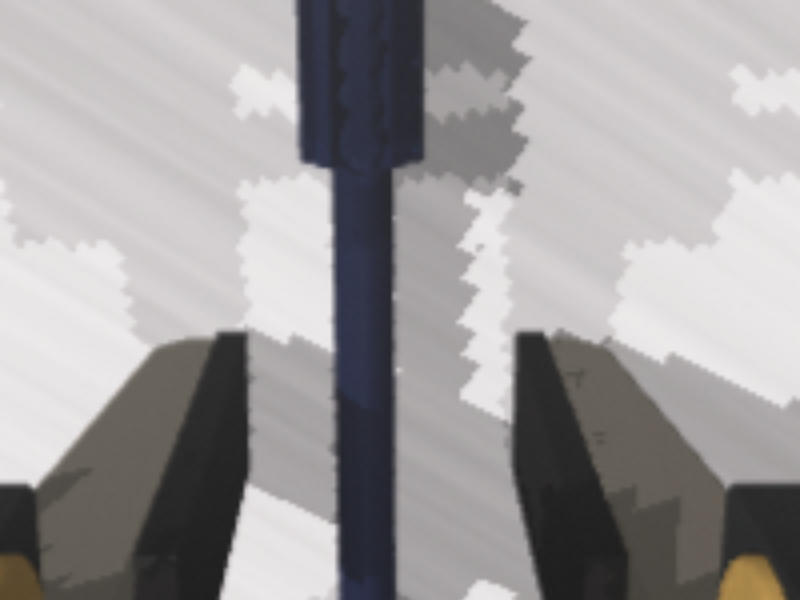

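The shaft sits at x≈363 in the crop and the midpoint between the fingers is at x≈381, so it is about 2.4 mm towards tool -x. I'll correct that and then close.

Call:
drive_tool:
  increments: [-0.24,0,0.1,0,0.4,-0.24,0,0.1,0,0.3,-0.24,0,0.1,0,0,-0.24,0,0.1,0,0,-0.24,0,0.1,0,0,-0.24,0,0.1,0,0,-0.24,0,0.1,0,0,-0.24,0,0.1,0,0]

```text
time_s: 5.0
eef_pos: [0.4752, -0.2061, 0.0026]
orientation: [0.0, 0.878, -0.479, 0.0]
ft_force: [-0.3, -0.1, 1.1]
finger_gap: 0.0068
```

Call:
drive_tool:
  increments: [0,0,-1,0,0,0,0,-4,0,0,0,0,-8,0,0,0,0,-12,0,0,0,0,-16,0,0,0,0,-16,0,0,0,0,-16,0,0]

```text
time_s: 5.88
eef_pos: [0.4746, -0.2057, 0.1623]
orientation: [0.0, 0.878, -0.479, -0.0]
ft_force: [0.2, -0.7, -1.7]
finger_gap: 0.0065
```

```bash
python3 - <<'E'
from h import *
f=shot('wrist');save('w4',f);o=f[3];print(o['eef_pos'],o['ft_force'],o['finger_gap'],o['time_s'],o['qpos'])
f=shot('top');save('top1',f)
E
```

```text
[ 0.47459205 -0.20574889  0.16227085] [ 0.18300002 -0.72838073 -1.67074099] 0.006466525636877161 5.875 [-4.11979897e-01  2.46990810e-01  1.91267304e+00  1.46074911e-05
  9.82420081e-01  5.85960374e-01]
```

View pics/w4.png

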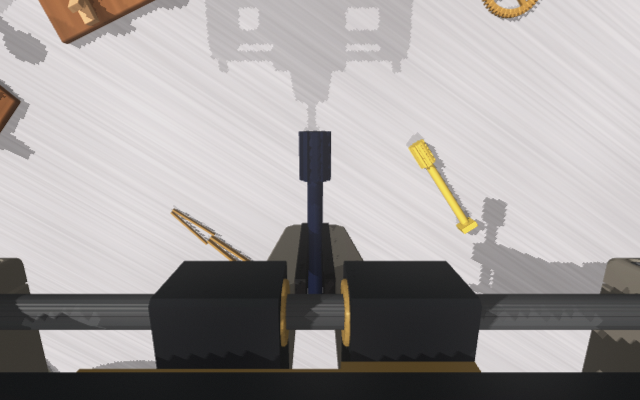

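Call:
drive_tool:
  increments: [-3.1,-2.4,-1,0.15,0,-6.3,-4.9,-2,0.3,0,-9.4,-7.3,-2,0.45,0,-12.6,-9.8,-2,0.6,0,-15.7,-12.2,-2,0.75,0,-18.9,-14.7,-2,0.9,0,-22,-17.1,-2,1.05,0,-25.2,-19.6,-2,1.19,0,-25.2,-19.6,-2,1.19,0,-25.2,-19.6,-2,1.19,0]

```text
time_s: 7.22
eef_pos: [0.5025, 0.1115, 0.1816]
orientation: [-0.001, -0.46, 0.888, 0.0]
ft_force: [-0.5, -0.2, -0.8]
finger_gap: 0.0067
```

```bash
python3 - <<'E'
from h import *
f=shot('wrist');f=shot('wrist');save('w5',f);o=f[3];print(o['eef_pos'],o['orientation'],o['qvel'].round(3),o['finger_gap'],o['time_s'],o['qpos'])
E
```

```text
[0.50261937 0.11114253 0.18178465] [-9.09518846e-04 -4.59587781e-01  8.88131882e-01  6.91212789e-05] [-0.012 -0.007 -0.001  0.003  0.001  0.01 ] 0.0071126766025060946 7.275 [ 2.14947158e-01  2.19701846e-01  1.89860285e+00 -3.96225461e-04
  1.02508056e+00  2.40168333e+00]
```

View pics/w5.png

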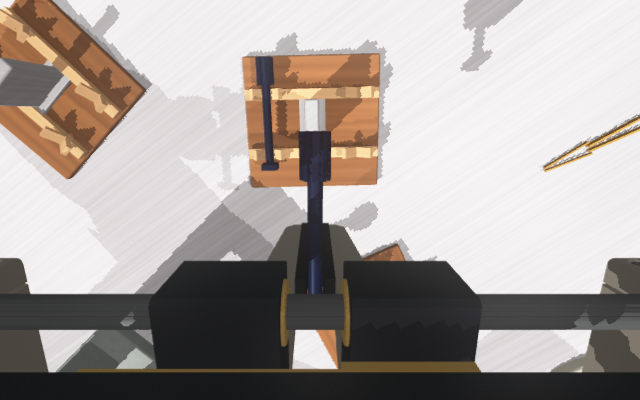

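```bash
python3 - <<'E'
from h import *
f,K,M=load('w5')
cv2.imwrite('pics/c5.png',cv2.resize(f[45:195,230:395],None,fx=4,fy=4,interpolation=cv2.INTER_CUBIC))
E
```

```text
(no output)
```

View pics/c5.png

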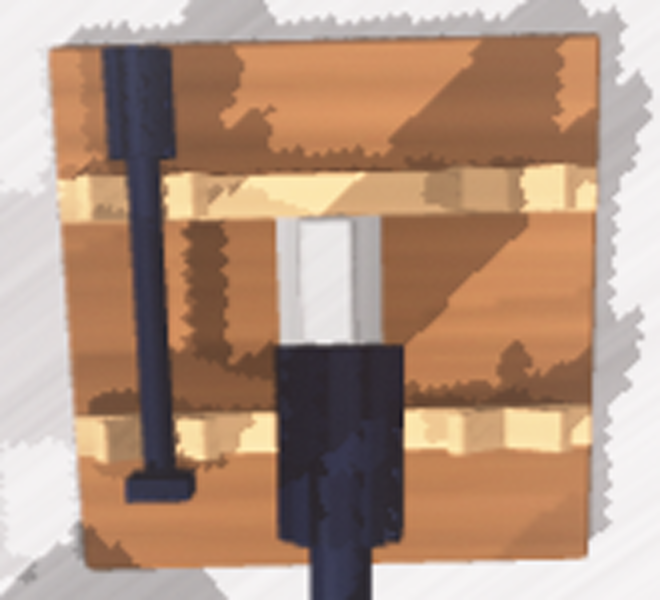

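```bash
cat > carr.py <<'E'
from h import *
def fit(K,M,c,z=.008):
    # TL,TR,BR,BL in image = carrier (+x,+y),(+x,-y),(-x,-y),(-x,+y)
    P=np.array([ray(K,M,u,v,z)[:2] for u,v in c])
    L=np.array([[66,68],[66,-68],[-66,-68],[-66,68]])/1000.
    z1=P@[1,1j]; l=L@[1,1j]; ctr=z1.mean()
    a=np.angle(np.sum((z1-ctr)*l.conj())); res=(z1-ctr)*np.exp(-1j*a)-l
    print('ctr',ctr,'ang',a,'res mm',(res*1000).round(1))
    return ctr,a
E
python3 - <<'E'
from carr import *
f,K,M=load('w5')
c=np.array([(51,47),(597,36),(585,556),(87,568)])/4.+[229.6,44.6]
ctr,a=fit(K,M,c)
C=np.array([ctr.real,ctr.imag])
R2=lambda t:np.array([[np.cos(t),-np.sin(t)],[np.sin(t),np.cos(t)]])
o=manip.get_obs();Rm=Rq(o['orientation']);th=np.arctan2(Rm[1,0],Rm[0,0]);print('th',th,'tilt',Rm[:,2])
# held arbor: pinion shoulder & tip in tool xy; axis z = tcp+.0054
zt=o['eef_pos'][2]+.0054
for n,u,v,dz in [('tip',230+.25*338-.4,45+345/4,.008),('shoulder',230+.25*341,45+543/4,.008),('shaft',315.5,205,0)]:
    p=ray(K,M,u,v,zt+dz);print(n,(Rm.T@(p-o['eef_pos'])*1000).round(1))
p=ray(K,M,230+327/4,45+345/4*0+216/4,.068)
for n,u,v,z in [('handle top +x end',230+327/4,45+216/4,.068),('mate shaft',230+148/4,45+280/4,.022)]:
    p=ray(K,M,u,v,z)[:2];print(n,(R2(-a)@(p-C)*1000).round(1))
t=C+R2(a)@[0,-.044]
want=a-np.pi/2
print('rest',t,'turn',-((want-th+np.pi)%(2*np.pi)-np.pi),'shift cm',(Rm.T@(np.array([*t,.10])-o['eef_pos'])*100).round(2))
E
```

```text
ctr (0.5530025309647545+0.08031891839095723j) ang -0.5949761433607628 res mm [-0.8-1.3j -1.2+1.3j  1.2+1.2j  0.8-1.2j]
th -2.1875163002758877 tilt [-1.27923685e-03 -5.33686796e-04 -9.99999039e-01]
tip [ -1.7 -60.1 -13.4]
shoulder [ -1.1 -36.4 -13.4]
shaft [ -1.  -21.9  -5.4]
handle top +x end [21.2 -0.7]
mate shaft [ 9.1 43.8]
rest [0.52834102 0.0438798 ] turn -0.021743830120228402 shift cm [ 3.99 -5.97  8.2 ]
```

Call:
drive_tool:
  increments: [1.3,-2,2,-0.01,0,2.7,-4,5,-0.02,0,4,-6.1,8,-0.02,0,4,-6.1,8.2,-0.02,0,4,-6.1,8.2,-0.02,0,4,-6.1,8.2,-0.02,0,4,-6.1,8.2,-0.02,0]

```text
time_s: 8.2
eef_pos: [0.5302, 0.0446, 0.1015]
orientation: [0.001, -0.468, 0.884, -0.0]
ft_force: [0.6, -1.0, -1.1]
finger_gap: 0.0069
```

```bash
python3 - <<'E'
from h import *
f=shot('wrist');save('w6',f);o=f[3];print(o['eef_pos'],o['orientation'],o['qvel'].round(3),o['finger_gap'],o['time_s'])
E
```

```text
[0.53022415 0.04459706 0.10152462] [ 6.97607608e-04 -4.68159646e-01  8.83643582e-01 -2.81751809e-04] [-0.002  0.004  0.001 -0.001 -0.002 -0.001] 0.0069100307021925395 8.2
```

View pics/w6.png

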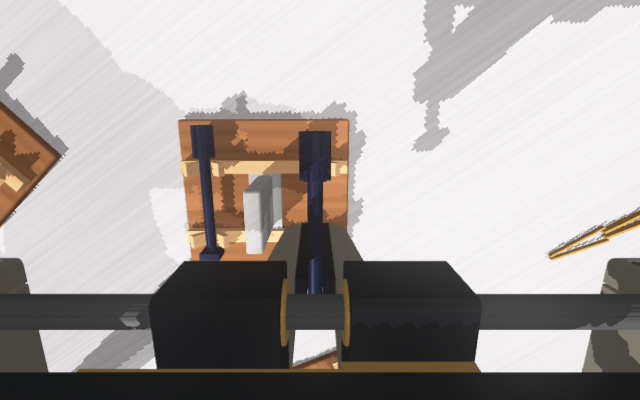

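Call:
drive_tool:
  increments: [0.1,0,2,0,0,0.1,0,4,0,0,0.1,0,5.2,0,0,0.1,0,5.5,0,0,0.1,0,5.5,0,0,0.1,0,5.5,0,0]

```text
time_s: 9.0
eef_pos: [0.5298, 0.0433, 0.0462]
orientation: [0.0, -0.468, 0.884, -0.0]
ft_force: [0.9, 0.8, -0.3]
finger_gap: 0.0069
```

```bash
python3 - <<'E'
from h import *
f=shot('wrist');save('w7',f);o=f[3];print(o['eef_pos'],o['orientation'],o['qvel'].round(3),o['finger_gap'],o['time_s'])
cv2.imwrite('pics/c7.png',cv2.resize(f[0][100:290,140:380],None,fx=3.2,fy=3.2,interpolation=cv2.INTER_CUBIC)[:600])
E
```

```text
[0.52977386 0.04332198 0.04618956] [ 4.73935394e-04 -4.67832197e-01  8.83817159e-01 -2.02728186e-04] [-0.001 -0.001 -0.     0.001 -0.003  0.001] 0.006931224705470472 9.0
```

View pics/c7.png

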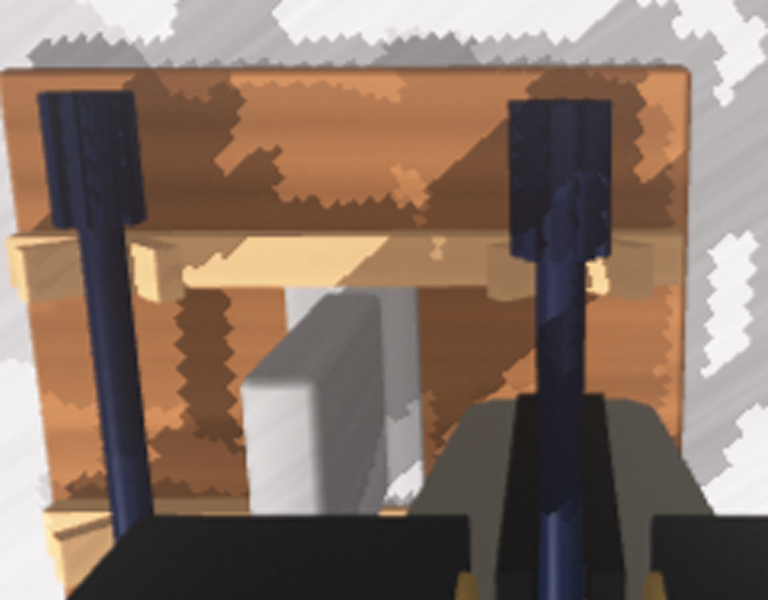

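```bash
python3 - <<'E'
from carr import *
f,K,M=load('w7')
o=manip.get_obs();Rm=Rq(o['orientation']);T=o['eef_pos'];th=np.arctan2(Rm[1,0],Rm[0,0])
px=lambda u,v:(140+u/3.2,100+v/3.2)
for p in [(0,-.03,-.0054),(0,-.03,.02),(0,-.0364,-.0134)]:
    u=proj(K,M,T+Rm@np.array(p));print(p,((u-[140,100])*3.2).round(1))
for n,q,z in [('TL',(5,70),.008),('TR',(689,67),.008),('V left blk',(512,250),.028),('V right blk',(628,250),.028),('Vl in',(537,250),.028),('Vr in',(603,250),.028),('handle R face top far',(381,290),.068),('hl near',(243,384),.068),('hr near',(318,384),.068)]:
    p=ray(K,M,*px(*q),z);print(n,(Rm.T@(p-T)*1000).round(1))
a=-0.595;R2=np.array([[np.cos(a),-np.sin(a)],[np.sin(a),np.cos(a)]])
print('th',th,a-np.pi/2,R2.T@(T[:2]-[.5530,.0803])*1000)
E
```

```text
(0, -0.03, -0.0054) [567.5 288.5]
(0, -0.03, 0.02) [566.6 257.5]
(0, -0.0364, -0.0134) [567.9 259.4]
TL [-109.   -63.5   38.3]
TR [ 23.8 -63.9  38.2]
V left blk [-10.  -31.8  18.2]
V right blk [ 11.2 -31.7  18.2]
Vl in [ -5.4 -31.8  18.2]
Vr in [  6.6 -31.7  18.2]
handle R face top far [-27.2 -33.6 -21.8]
hl near [-48.4 -19.2 -21.8]
hr near [-37.2 -19.2 -21.8]
th -2.167943848516918 -2.1657963267948963 [  1.51345823 -43.69834737]
```

Call:
drive_tool:
  increments: [0.1,0,1,0,0,0.1,0,2,0,0,0.1,0,2.5,0,0,0.1,0,2.7,0,0,0.1,0,2.85,0,0,0.1,0,2.85,0,0,0.1,0,2.85,0,0]

```text
time_s: 9.93
eef_pos: [0.5288, 0.0424, 0.0172]
orientation: [0.0, -0.468, 0.884, -0.0]
ft_force: [0.4, 0.1, 0.0]
finger_gap: 0.0069
```

```bash
python3 - <<'E'
from h import *
f=shot('wrist');save('w8',f);o=f[3];print(o['eef_pos'],o['ft_force'],o['qvel'].round(3),o['finger_gap'],o['time_s'])
cv2.imwrite('pics/c8.png',cv2.resize(f[0][100:290,140:380],None,fx=3.2,fy=3.2,interpolation=cv2.INTER_CUBIC)[:600])
E
```

```text
[0.52884266 0.04240274 0.01723677] [0.4440519  0.1417737  0.03137145] [-0.001 -0.001  0.001  0.001  0.002  0.001] 0.006884743156205629 9.925
```

View pics/c8.png

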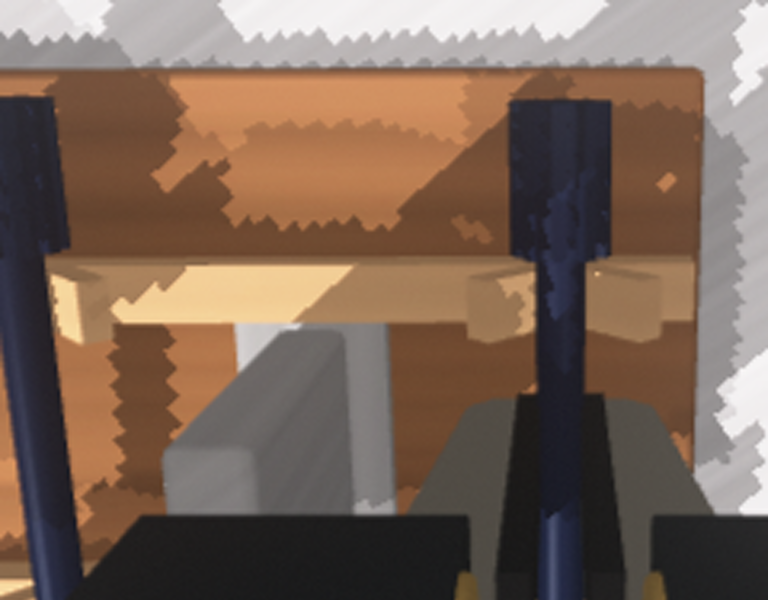

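Call:
drive_tool:
  increments: [0,0,0.08,0,0,0,0,0.08,0,0.1,0,0,0.08,0,0.15,0,0,0.08,0,0.24,0,0,0.08,0,0.24,0,0,0.08,0,0.24,0,0,0.08,0,0.24]

```text
time_s: 10.85
eef_pos: [0.5287, 0.0424, 0.0163]
orientation: [-0.0, -0.468, 0.884, -0.0]
ft_force: [-0.1, -0.1, 0.8]
finger_gap: 0.0223
```

```bash
python3 - <<'E'
from h import *
f=shot('wrist');save('w9',f);o=f[3];print(o['eef_pos'],o['ft_force'],o['qvel'].round(3),o['finger_gap'],o['time_s'])
cv2.imwrite('pics/c9.png',cv2.resize(f[0][100:290,140:380],None,fx=3.2,fy=3.2,interpolation=cv2.INTER_CUBIC)[:600])
E
```

```text
[0.52872033 0.04241344 0.01626518] [-0.12969945 -0.10715967  0.80883845] [ 0.    -0.002  0.    -0.001 -0.    -0.   ] 0.02227321159550174 10.85
```

View pics/c9.png

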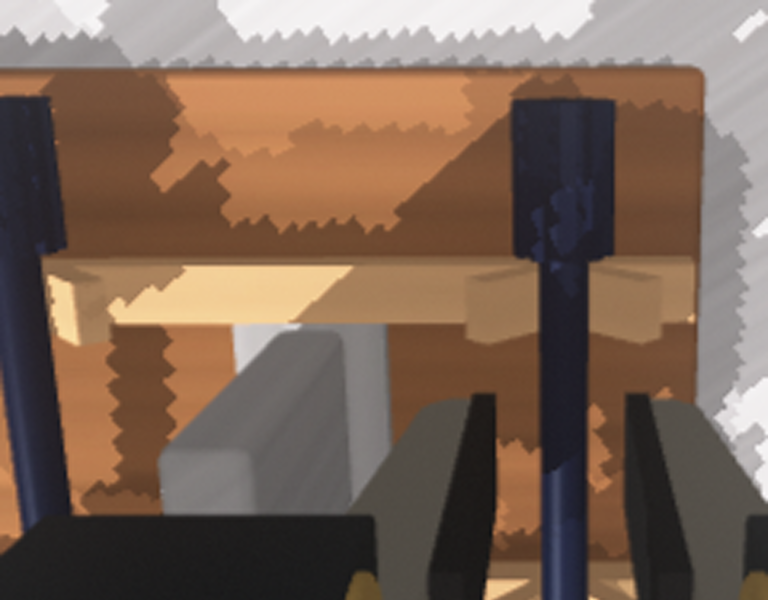

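The arbor lies in the V at crop (564,400), with clear gaps on both sides between it and the fingers. I'll rise straight up, then check the seating.

Call:
drive_tool:
  increments: [0,0,-1,0,0.24,0,0,-3,0,0.24,0,0,-6,0,0.24,0,0,-10,0,0.3,-2,3,-14,0,0.4,-4.4,6,-15,0,0.42,-4.4,6,-15,0,0.42,-4.4,6,-15,0,0.42,-4.4,6,-15,0,0.42]

```text
time_s: 12.02
eef_pos: [0.5037, 0.1117, 0.1659]
orientation: [-0.0, -0.467, 0.884, 0.0]
ft_force: [0.6, 0.4, -0.5]
finger_gap: 0.0385
```

```bash
python3 - <<'E'
from h import *
f=shot('wrist');save('w10',f);o=f[3];print(o['eef_pos'],o['qvel'].round(3),o['finger_gap'],o['time_s'])
cv2.imwrite('pics/c10.png',cv2.resize(f[0][45:205,220:400],None,fx=3.75,fy=3.75,interpolation=cv2.INTER_CUBIC))
E
```

```text
[0.5037379  0.11173418 0.16585202] [-0.003  0.004 -0.001  0.005 -0.     0.004] 0.038528636124577194 12.025
```

View pics/c10.png

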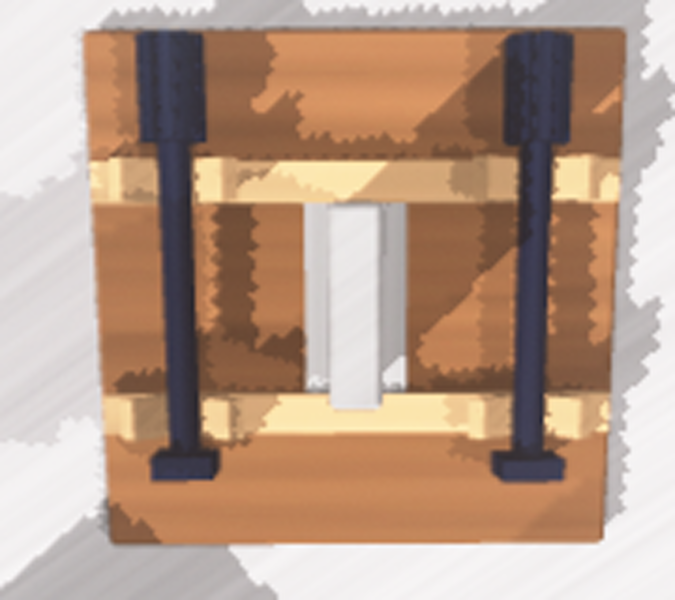

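Both arbors lie in their rests, with the pinions at (170,85) and (538,85) pointing the same way. Next I measure the handle: its top face runs from (330..380,206) to (330..381,408).

```bash
python3 - <<'E'
from carr import *
f,K,M=load('w10')
s=3.75;px=lambda u,v:np.array([220+u/s-.4,45+v/s-.4])
c=np.array([px(84,31),px(625,29),px(603,543),px(112,545)])
ctr,a=fit(K,M,c);C=np.array([ctr.real,ctr.imag])
H=[ray(K,M,*px(u,v),.068)[:2] for u,v in [(330,206),(380,206),(381,408),(330,408)]]
h=np.mean(H,0);print('handle',h,np.linalg.norm(H[0]-H[1]),np.linalg.norm(H[1]-H[2]),'ang',np.arctan2(*((H[0]+H[1]-H[2]-H[3])[::-1])))
o=manip.get_obs();Rm=Rq(o['orientation']);T=o['eef_pos'];th=np.arctan2(Rm[1,0],Rm[0,0])
want=a-np.pi/2
print('turn',-((want-th+np.pi)%(2*np.pi)-np.pi))
for q in (C,h): print((Rm.T@(np.array([*q,.033])-T)*100).round(2))
E
```

```text
ctr (0.5526335791876482+0.08031250945868323j) ang -0.5939982743553934 res mm [-0.5-0.8j -0.7+0.9j  0.5+0.7j  0.6-0.8j]
handle [0.55261769 0.08043604] 0.010474569945806173 0.042257162561829015 ang -0.596564698380526
turn -0.004139410646540664
[-0.17 -5.81 13.28]
[-0.18 -5.81 13.28]
```

Call:
drive_tool:
  increments: [-0.1,-2,2,0,0.42,-0.1,-4,4,0,0.42,-0.1,-5.8,6,0,0.42,-0.1,-5.8,8,0,0.42,-0.1,-5.8,10,0,0.42,-0.1,-5.8,12,0,0.42,-0.1,-5.8,13,0,0.42,-0.1,-5.8,13.2,0,0.42,-0.1,-5.8,13.2,0,0.42]

```text
time_s: 13.2
eef_pos: [0.5527, 0.0806, 0.0346]
orientation: [0.0, -0.468, 0.884, -0.0]
ft_force: [0.7, -0.2, 0.1]
finger_gap: 0.0388
```

```bash
python3 - <<'E'
from h import *
f=shot('wrist');save('w11',f);o=f[3];print(o['eef_pos'],o['ft_force'],o['qvel'].round(3),o['finger_gap'],o['time_s'])
cv2.imwrite('pics/c11.png',cv2.resize(f[0][100:290,200:430],None,fx=3.2,fy=3.2,interpolation=cv2.INTER_CUBIC)[:600])
E
```

```text
[0.55271124 0.08064512 0.03464169] [ 0.68410219 -0.20262407  0.11750396] [ 0.002 -0.011 -0.002  0.001  0.001 -0.   ] 0.038835928945101336 13.2
```

View pics/c11.png

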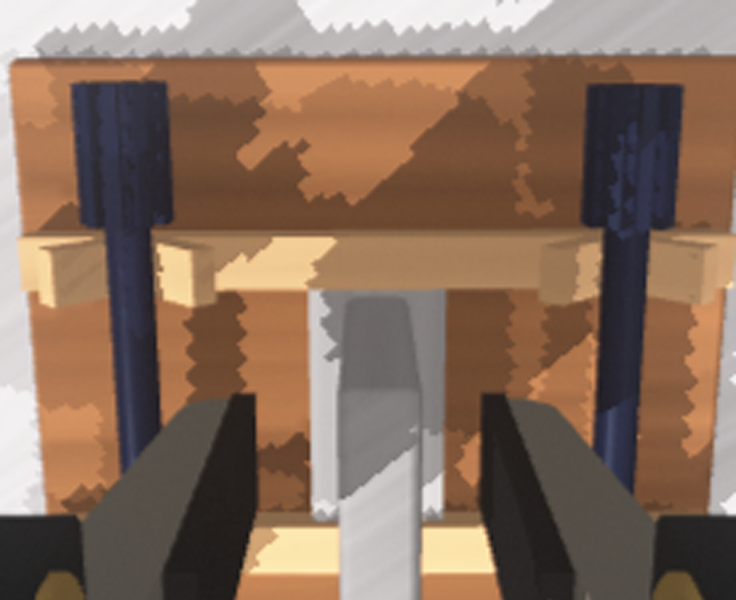

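Call:
drive_tool:
  increments: [0.12,0,0.1,0,0.42,0.12,0,0.1,0,0.3,0.12,0,0.1,0,0.2,0.12,0,0.1,0,0.12,0.12,0,0.1,0,0,0.12,0,0.1,0,0,0.12,0,0.1,0,0,0.12,0,0.1,0,0]

```text
time_s: 14.25
eef_pos: [0.5516, 0.0797, 0.0334]
orientation: [-0.0, -0.468, 0.884, -0.0]
ft_force: [-2.3, -2.9, 5.0]
finger_gap: 0.0123
```

Call:
drive_tool:
  increments: [0,0,-0.3,0,0,0,0,-1,0,0,0,0,-2,0,0,0,0,-3,0,0,0,0,-3,0,0,0,0,-3,0,0]

```text
time_s: 15.0
eef_pos: [0.5516, 0.0798, 0.0634]
orientation: [0.0, -0.468, 0.884, -0.0]
ft_force: [0.7, 0.1, -5.2]
finger_gap: 0.0119
```

```bash
python3 - <<'E'
from h import *
f=shot('wrist');save('w12',f);o=f[3];print(o['eef_pos'],o['ft_force'],o['moment'],o['qvel'].round(3),o['finger_gap'],o['time_s'])
E
```

```text
[0.55163335 0.07976861 0.06335733] [ 0.68870307  0.07001224 -5.15074029] [0.01989625 0.12032983 0.02507245] [-0.001  0.009  0.002 -0.    -0.001 -0.   ] 0.011877769859915548 15.0
```

View pics/w12.png

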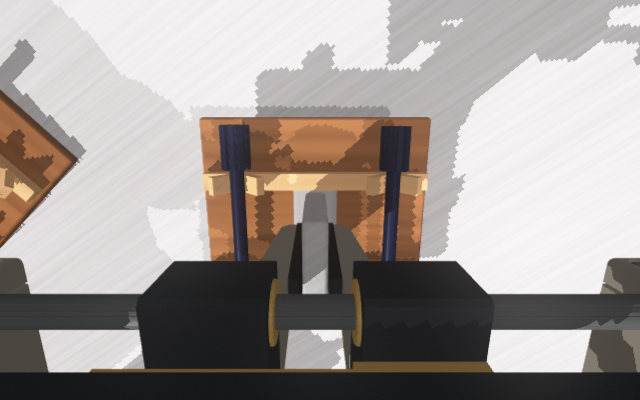

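The carrier is off the counter at 3 cm, with both arbors seated at (235,190) and (395,190). I'll lift on to 10 cm.

Call:
drive_tool:
  increments: [0,0,-0.5,0,0,0,0,-1.5,0,0,0,0,-3,0,0,0,0,-4.5,0,0,0,0,-6,0,0,0,0,-6.8,0,0,0,0,-7.1,0,0,0,0,-7.1,0,0,0,0,-7.1,0,0,0,0,-7.1,0,0]

```text
time_s: 16.3
eef_pos: [0.5514, 0.0797, 0.1338]
orientation: [-0.0, -0.468, 0.884, 0.0]
ft_force: [-0.6, -0.7, -4.8]
finger_gap: 0.0118
```

```bash
python3 - <<'E'
from h import *
f=shot('wrist');save('w13',f);o=f[3];print(o['eef_pos'],o['ft_force'],o['qvel'].round(3),o['finger_gap'],o['time_s'])
g=shot('scene');save('s13',g)
# level check: +x corners, expected tool z below TCP = .033-.008
im,K,M,_=f
cv2.imwrite('pics/c13.png',np.vstack([cv2.resize(im[100:270,180:450],(700,440)),])) 
cv2.imwrite('pics/s13c.png',cv2.resize(g[0][80:280,200:440],None,fx=3,fy=3))
E
```

```text
[0.55141374 0.0797134  0.13381547] [-0.57879899 -0.72136786 -4.75066017] [-0.    -0.004 -0.001 -0.     0.003 -0.001] 0.011828402414401914 16.3
```

View pics/c13.png

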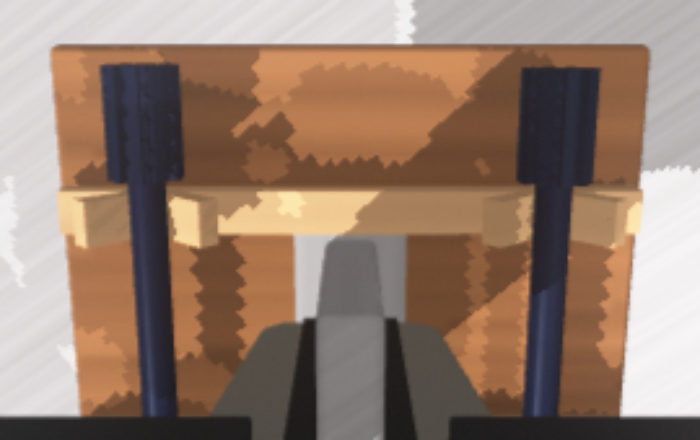

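View pics/s13c.png

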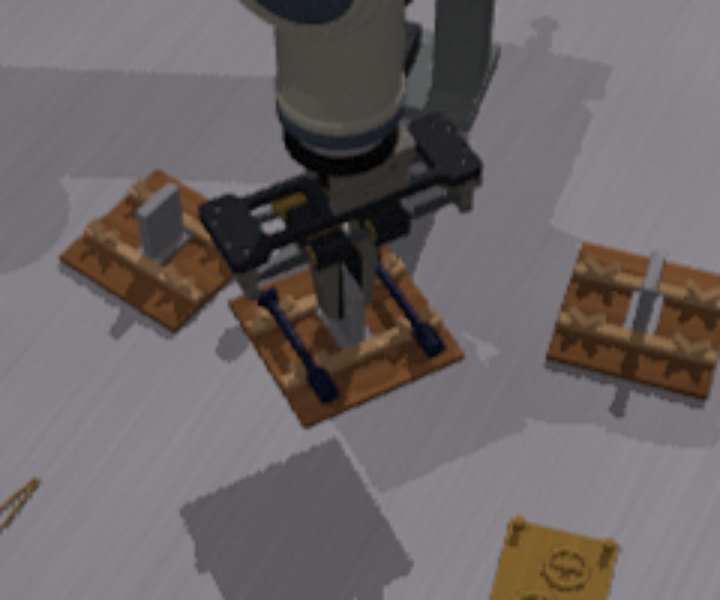

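The carrier hangs level: its front edge sits at row ≈118, against ≈119 when it stood on the counter. Both arbors are in their rests, so I'm handing in.

```bash
python3 -c "
from rig import manip
print(manip.job_done()); o=manip.get_obs(); print(o['eef_pos'],o['finger_gap'],o['time_s'])"
```

```text
the job is handed in; nothing more can be done
None
the job is handed in; nothing more can be done
```

I laid the loose blued arbor in the empty V rests of the right-hand carrier, its pinion pointing the same way as its neighbour's, and let go. I then gripped the carrier by its handle plate, lifted it straight up about 10 cm and handed in at 16.3 s while still holding it.

- **Last checks:** The TCP was at z = 0.134 m, which puts the carrier's underside about 0.10 m up. The fingers were closed on the plate at 11.8 mm, and the tool carried about 4.8 N, roughly the loaded carrier's weight. The arm was nearly still. The wrist and scene pictures show both arbors in their rests and the carrier level.
- **Limits of the checks:** The camera and arm positions disagreed by 1–2 mm, which I corrected for and which is within the tolerances. I did not measure the plate, wheel or tweezers again at the end, but nothing was moved near them. The hand-in reported no verdict.

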